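# Pin the jig's sliding bar

## Robot

A 6-joint arm with a two-finger parallel gripper is mounted at the origin on the work surface. World frame = base frame: x ahead of the robot, y to its left, z up, the work surface at z = 0. Lengths are in mm, angles in rad, forces in N, time in s.
With the tool pointing down it reaches from about 350 to 975 mm from the base axis. Payload 4.9 kg.
Tool frame: the origin (TCP) lies between the finger pads; the fingertips stand 11 mm ahead of it and the grasp point (between the pads) lies 8 mm behind it; z points along the fingers, y is the direction in which the jaws open and shut (so a half turn about z gives the same grasp; the last joint's range is limited). The gripper opens to 85 mm and grips with 20 to 120 N. Pads are 22 mm wide; open, the fingers measure 114 mm over their backs; the gripper's body (76 mm by 85 mm) begins 54 mm behind the grasp point. The pads swing forward as they close: fully open they stand 13 mm farther back than shut.
Start: joints at [1.013, 0.053, 1.613, -0, 1.476, -0.119], TCP at [265.521, 565.774, 242.304] pointing down, gripper open.
Joint ranges: [-3.01, 3.01], [-1.01, 2.22], [0.06, 2.58], [-1.02, 4.17], [0.09, 2.62], [-3.14, 3.14]. Speed limits (rad/s): [2.57, 2.57, 3.14, 3.14, 3.14, 3.14].

## Interface

Orientations are given as [roll, pitch, yaw] about the fixed x, y, z axes, in that order (R = Rz(yaw) Ry(pitch) Rx(roll)).
In Python, from station import ctrl, grab_frame, camera_params, workorder gives the robot as it stands.
- The arm moves only by the tool jog_arm, never from a script. Its argument "moves" is a list of rows, each an object with "jaw": the closure, from 0 (fully open) to 1 (shut); "slide": the shift along the tool's x, y, z in cm, a list of three; "rot": the turn, a rotation vector about the tool's x, y, z in rad, a list of three. In form: [{"jaw": jaw, "slide": [tx, ty, tz], "rot": [ax, ay, az]}, ...]. A call has exactly 8 rows; each row shifts and turns the commanded pose from where the row before left it, along the tool's axes as they then stand; what a row does not reach is not made up. A row lasts 1/12 s, in which the tool goes at most 41.7 mm and 7.16 degrees, less where a joint would pass 70% of its speed; a pose out of reach is approached as far as the arm can. A call with a gripper value outside its range is refused whole. The fingers move at their own pace and stop on an object; "newtons" is the grip in N (left out, the last holds). Time passes only in rows, so rows that do not move let the fingers close, or fill a call up. It gives the time, the measured TCP pose, the force and the opening at its end, in the units of the state.
- ctrl.read_state(): the state, without advancing time (a new reading comes with each control period).
- grab_frame(name): name is "side" or "top"; returns the picture (420x560x3 uint8, red, green, blue); there is no depth.
- camera_params(name): a dict with "intrinsics" (3x3 intrinsics, pixels), "k1" (the pictures are not rectified: a ray, as slopes to the right and down, at radius r is drawn at 1 + k1 r^2 times it, then the intrinsics apply), "extrinsics" (4x4, takes a point from camera to world coordinates). Camera axes: x right, y down, z forward; pixel columns grow to the right and rows downward; lengths in mm; the calibration is good to about 2 mm. A picture is of the moment at which its call begins. camera_params takes no time and is no camera call.
- workorder.close_job(): hands the job in, once; it reports no verdict.
The state is a dict: "time_s": time; "joint_pos": joint angles; "joint_velocities": joint speeds; "effort": joint torques, N m; "tcp_pos": TCP position; "eef_rot": TCP orientation; "ft_force": force on the tool from outside, world axes, zero at the start; "torque": the same for the moment, N m; "grip_width": finger opening in mm.
Only numpy, scipy, OpenCV 4.12 (cv2) and the standard library are available. Lean on these libraries where they do the work, as an engineer would, in place of code of your own. Each camera call takes 0.05 s, during which the arm holds its last target. There are 200 camera calls.

## Task

Push the jig's sliding bar by its upright lug until it is fully home in the grey fork, then take the long flat-handled pin from the wooden rack and thread it down through the upper ear, the bar's eye and the lower ear until its collar sits flat on the upper ear, and let go. The fork may sit anywhere along its slotted feet, so feel for the hole and press and push only gently; leave the short ball-headed pin and the brass bush alone.

Things in the scene. Friction and masses are not known exactly. Their poses are not given: they have to be found in the camera images.
- plate: Fixed dark steel plate of the jig, 200 mm (x) by 300 mm (y), 10 mm thick, origin at the centre of its underside, z up. A grey fork stands on it, bolted through slotted feet: it sits somewhere 6 to 34 mm along the plate's +y from the end of its slots, which the marks show (never off in x, never turned), and stays there during the job. The bar comes in from the fork's -y side.
- mark (a point): Where the hole's mouth on top of the fork's upper ear would be at the end of the slots: plate x = 0, y = 42 mm, z = 80 mm. The real hole lies 6 to 34 mm from it along plate +y. Both ears are 56 mm (x) by 48 mm (y), centred on the hole (14 mm in diameter, small chamfer); upper ear z = 68 to 80 mm. An upright web, no higher than the ear, closes the fork's +y side.
- bar (a joint): Steel sliding bar, distance in m from fully home: 0 is home against its stop (eye in line with the ear holes), grows up to 0.050 as it is drawn out towards plate -y. Push its lug towards plate +y to close it. It drags with about 2 N, stays where it is left, and stops dead at 0. The bar's eye is 15 mm in diameter.
- rack: Fixed wooden pin rack, 180 mm (x) by 46 mm (y), top 80 mm above the table, origin at the centre of its underside; three 14.5 mm holes through its 12 mm top board at x = -60, 0 and +60 mm. The long pin and the short pin hang by their collars in the two end holes, either way round.
- pin: The long steel pin, 0.13 kg: round shank 12 mm in diameter running 54 mm down from the origin, its end chamfered 2 mm to an 8 mm wide flat tip; origin on the axis at the underside of its collar (22 mm in diameter, 5 mm thick); above the collar a flat handle 26 mm (pin x) by 16 mm (pin y), 40 mm high, to be gripped across the 16 mm. z up the axis. In the rack its origin is 80 mm up.
- pin_tip (a point): The lower tip of the long pin, 54 mm below its origin.
- stub: Short steel pin with a 22 mm ball head (top 35 mm above the rack), in the rack's other end hole: leave it there. Origin at its collar's underside.
- bush: Small loose brass bush, 28 mm in diameter, 22 mm high, standing on the plate near its +x, -y corner: leave it alone. Origin at the centre of its underside.
- mark_low (a point): The like point for the hole in the underside of the lower ear, 48 mm below the other; the real one is off by the same amount. Heights over the plate's underside: lower ear 32 to 44 mm, bar 50 to 62 mm, fork's foot top 22 mm, so a seated pin's tip (26 mm) touches nothing below. Guide rails flank the bar: top 60 mm high, outer faces 25 mm either side of its centre line.
- lug_mark (a point): Where the middle of the top of the bar's upright lug would be with the bar home and the fork at the end of its slots: plate x = 0, y = -33 mm, z = 103 mm. The real lug stands the fork's 6 to 34 mm further along +y, less the bar's value. A steel tab 30 mm (x) by 10 mm (y), 41 mm above the bar. With the bar home its middle is 75 mm to the -y side of the real hole.
Mind the look-alikes: they are no part of the job. Of the things shaped like the rack, the wooden one is meant.

How it is judged:
By the outcome, as a careful person would: the job done as asked, in the order asked, and still so for the second after the job is handed in, with the robot touching nothing.
It also fails if it takes over 64 s, if anything falls off the work surface, if the arm or the gripper's body presses on something with over 40 N, if the wrist force passes 120 N, or if a joint passes its speed limit or range.

## Working session

There is one attempt and no reset: what is moved stays moved. The work goes in short steps, Python scripts to look and compute and a tool call to move; the robot and the scene stay as the last step left them, time stands still between calls to the robot, and variables do not carry over. Pictures are saved under pics/ and viewed, about 8 in all and at most 12, crops included, and the job is handed in when it is done.

Besides the shell and the picture viewer there is one more tool, called after "Request:" as a command line: name --argument value ..., lists and objects as JSON in quotes. jog_arm: Moves the arm, as the interface text tells. Its arguments: {"type":"object","properties":{"moves":{"type":"array"},"newtons":{"type":"number"}},"required":["moves"]}

```bash
mkdir -p pics; python3 - <<'E'
from station import ctrl, grab_frame, camera_params
import cv2
for n in("side","top"):
    cv2.imwrite(f"pics/{n}0.png",cv2.resize(grab_frame(n)[:,:,::-1],(800,600),interpolation=cv2.INTER_CUBIC))
    p=camera_params(n);print(n,p)
print(ctrl.read_state())
E
```

```text
side {'intrinsics': array([[461.13569008,   0.        , 279.15667067],
       [  0.        , 461.13569008, 204.54660262],
       [  0.        ,   0.        ,   1.        ]]), 'k1': -0.15992394320056755, 'extrinsics': array([[ 8.24628598e-01, -3.18609226e-01,  4.67413988e-01,
         2.81993841e+00],
       [-5.65463806e-01, -4.86840848e-01,  6.65760221e-01,
        -8.56402052e+02],
       [ 1.54388737e-02, -8.13310611e-01, -5.81624872e-01,
         7.08012841e+02],
       [ 0.00000000e+00,  0.00000000e+00,  0.00000000e+00,
         1.00000000e+00]])}
top {'intrinsics': array([[437.40718074,   0.        , 284.70640698],
       [  0.        , 437.40718074, 210.21874906],
       [  0.        ,   0.        ,   1.        ]]), 'k1': -0.007887925315334868, 'extrinsics': array([[-1.22777027e-02, -9.97538692e-01,  6.90348869e-02,
         4.09100611e+02],
       [-9.99821278e-01,  1.12545422e-02, -1.51903930e-02,
        -1.44304483e+02],
       [ 1.43760487e-02, -6.92090520e-02, -9.97498590e-01,
         1.36996075e+03],
       [ 0.00000000e+00,  0.00000000e+00,  0.00000000e+00,
         1.00000000e+00]])}
{'time_s': 0.1, 'joint_pos': array([ 1.01295984e+00,  5.32776420e-02,  1.61415498e+00,  2.85384605e-05,
        1.47602337e+00, -1.18990160e-01]), 'joint_velocities': array([-0.00094163, -0.00163713, -0.00307502,  0.00048673,  0.0007896 ,
        0.00116564]), 'effort': array([-1.43379766e-04, -3.94909573e+01, -3.71361458e+01, -1.37648449e-04,
        3.93910901e-03, -1.77776838e-05]), 'tcp_pos': array([265.2546785 , 565.31452716, 241.19515726]), 'eef_rot': array([-3.13974587e+00, -2.49400021e-04,  2.70274337e+00]), 'ft_force': array([-0.00737247, -0.59488983, -0.43183257]), 'torque': array([-0.01968528,  0.06806349, -0.13833989]), 'grip_width': 85.45244683533241}
```

View pics/side0.png

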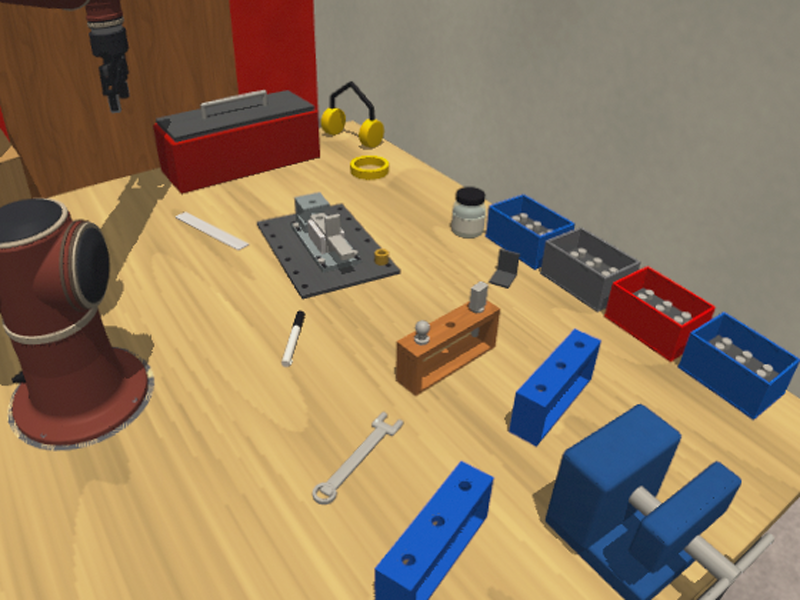

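View pics/top0.png

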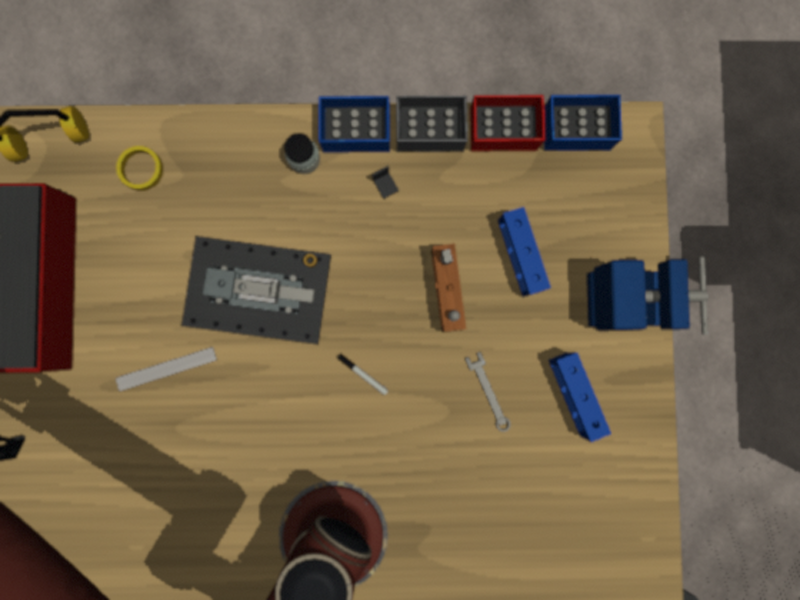

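Candidates: racks – wooden (top 448,287; chosen), blue (523,250) and (580,397), which are look-alikes. Pins – flat handle at top (447,256)/side (479,296), chosen; ball head at top (453,314)/side (422,330) is the stub. Next come the measurement and one close crop.

```bash
cat > h.py <<'E'
import numpy as np, cv2
from station import ctrl, grab_frame, camera_params
P={n:camera_params(n) for n in("side","top")}
def ray(n,uv):
    p=P[n];s=cv2.undistortPoints(np.float64(uv).reshape(-1,1,2),p['intrinsics'],np.array([p['k1'],0,0,0.]))[:,0]
    d=np.c_[s,np.ones(len(s))]@p['extrinsics'][:3,:3].T
    return p['extrinsics'][:3,3],d
def onz(n,uv,z):
    o,d=ray(n,uv);return (o+d*((z-o[2])/d[:,2])[:,None])[:,:2]
def proj(n,X):
    p=P[n];E=np.linalg.inv(p['extrinsics'])
    return cv2.projectPoints(np.float64(X).reshape(-1,1,3),cv2.Rodrigues(E[:3,:3])[0],E[:3,3],p['intrinsics'],np.array([p['k1'],0,0,0.]))[0][:,0]
def big(m):
    c=max(cv2.findContours(m.astype(np.uint8),0,2)[0],key=cv2.contourArea);return c
def crop(im,x,y,w,h,s): return cv2.resize(im[y:y+h,x:x+w,::-1],None,fx=s,fy=s,interpolation=cv2.INTER_CUBIC)
E
python3 - <<'E'
from h import *
t=grab_frame("top");s=grab_frame("side")
hsv=cv2.cvtColor(t,cv2.COLOR_RGB2HSV);H,S,V=cv2.split(hsv)
print(hsv[250//10*7,140],hsv[172,133],hsv[235,228],hsv[215,314],hsv[200,280])
m=(V<90)&(S<90); m[:, :110]=0;m[:,250:]=0;m[:150]=0;m[245:]=0
c=big(m);r=cv2.minAreaRect(cv2.convexHull(c))
print('plate',r,onz("top",cv2.boxPoints(r),10).round(1),onz("top",[r[0]],10))
m=(S>150)&(H<14)&(V>80);m[:,:290]=0;m[:,340:]=0;m[:160]=0;m[245:]=0
r=cv2.minAreaRect(cv2.convexHull(big(m)))
print('rack',r,onz("top",cv2.boxPoints(r),80).round(1),onz("top",[r[0]],80))
a=crop(t,120,155,120,95,5)
b=crop(t,295,160,40,80,5)
cv2.imwrite("pics/c1.png",np.hstack([a,cv2.copyMakeBorder(b,0,75,0,0,0)]))
a=crop(s,175,125,110,90,4);b=crop(s,270,190,90,90,4)
cv2.imwrite("pics/c2.png",np.hstack([a,b]))
E
```

```text
[45  9 54] [ 20 112 159] [ 20 114 141] [ 13 165 131] [ 19 111 140]
plate ((178.92340087890625, 202.55813598632812), (96.77893829345703, 63.52210235595703), 7.815293788909912) [[455.3 324.9]
 [651.8 300.5]
 [607.2   1.2]
 [411.1  28.6]] [[530.82432479 163.829886  ]]
rack ((313.1825866699219, 200.83876037597656), (59.359737396240234, 16.258621215820312), 82.23483276367188) [[ 610.3 -214.2]
 [ 616.4 -262.3]
 [ 441.  -282.9]
 [ 435.1 -235.2]] [[ 525.28915442 -248.69199968]]
```

View pics/c1.png

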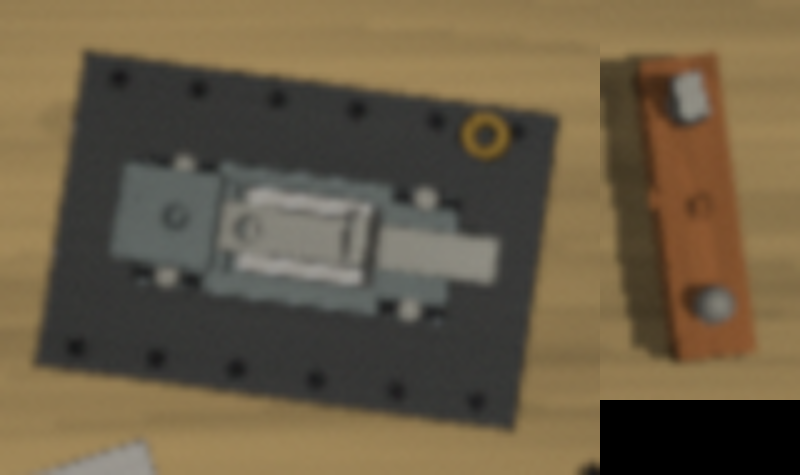

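View pics/c2.png

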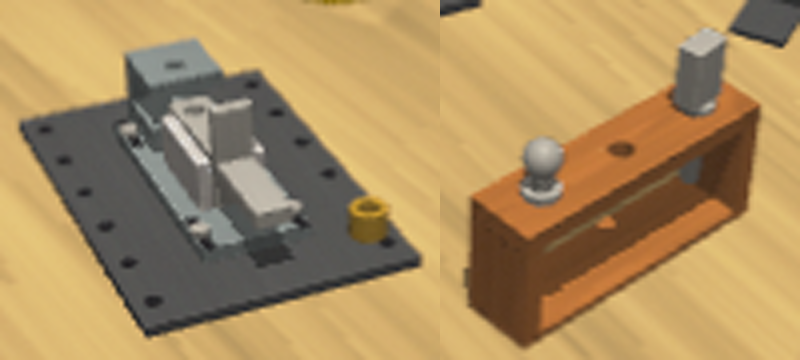

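```bash
python3 - <<'E'
from h import *
c=lambda L:[[x/5+120-.4,y/5+155-.4] for x,y in L]
pc=onz("top",c([(85,52),(560,118),(515,428),(38,365)]),10)
print(pc.round(1)) # order: (+x,+y),(+x,-y),(-x,-y),(-x,+y)
M=np.array([[100,150],[100,-150],[-100,-150],[-100,150]])
a=cv2.estimateAffinePartial2D(np.float32(M),np.float32(pc))[0];U,_,Vt=np.linalg.svd(a[:,:2])
R=U@Vt;o=pc.mean(0);yaw=np.arctan2(R[1,0],R[0,0]);print('plate',o,np.degrees(yaw),np.linalg.norm(a[:,0]))
top=lambda uv,z:((onz("top",c([uv]),z)[0]-o)@R).round(1)
print('hole',top((175,216),80),'eye',top((247,230),62),'lug top',top((357,235),103), 'ear edges',top((217,220),80),top((118,212),80))
# refine hole & lug via side
cs=lambda x,y:[[x/4+175-.4,y/4+125-.4]]
sd=lambda uv,z:((onz("side",cs(*uv),z)[0]-o)@R).round(1)
print('side hole',sd((176,65),80),'eye',sd((193,106),62),'lugtop',sd((231,104),103))
def tri(a,b):
    o1,d1=ray("top",[a]);o2,d2=ray("side",[b]);A=[];B=[]
    A=np.c_[d1[0],-d2[0]];t=np.linalg.lstsq(A,o2-o1,rcond=None)[0];p=o1+t[0]*d1[0];q=o2+t[1]*d2[0];return (p+q)/2,np.linalg.norm(p-q)
T=(687/5-120+295-.4,92/5+160-.4);Sd=((702-440)/4+270-.4,42/4+190-.4)
print('pin top',onz("top",[T],125),onz("side",[Sd],125),tri(T,Sd))
t=grab_frame("top");s=grab_frame("side")
def bright(im,x0,x1,y0,y1):
    h=cv2.cvtColor(im,cv2.COLOR_RGB2HSV);m=(h[...,1]<70)&(h[...,2]>60);k=np.zeros_like(m);k[y0:y1,x0:x1]=1;return m&k
b=big(bright(t,305,322,172,188));print('handle rect',cv2.minAreaRect(b))
b1=big(bright(t,305,322,210,225));print('stub',cv2.minEnclosingCircle(b1), onz("top",[cv2.minEnclosingCircle(b1)[0]],105))
r=cv2.boxPoints(cv2.minAreaRect(b));print(onz("top",r,125).round(1))
# rack top corners from the crop
rc=onz("top",[(x/5-120+295-.4,y/5+160-.4) for x,y in [(640,60),(718,55),(757,352),(676,360)]],80);print('rack',rc.round(1),rc.mean(0))
cv2.imwrite("pics/c3.png",np.hstack([crop(t,300,168,28,28,14),crop(s,322,190,28,28,14)]))
E
```

```text
[[ 6.502e+02  2.964e+02]
 [ 6.055e+02 -1.000e-01]
 [ 4.123e+02  2.840e+01]
 [ 4.548e+02  3.232e+02]]
plate [530.69801793 161.99354238] -7.989600898193647 0.9922349648044074
hole [ 0.7 58.3] eye [-1.1 19.7] lug top [  1.8 -54.4] ear edges [ 1.5 33.4] [-1.3 91.9]
side hole [ 1.1 60.6] eye [ 1.2 28.5] lugtop [  1.2 -50.4]
pin top [[ 587.08773345 -242.76024346]] [[ 584.69816425 -242.99308918]] (array([ 586.52491483, -242.30975894,  123.99656642]), np.float64(1.743183881759924))
handle rect ((312.4411926269531, 179.26470947265625), (9.45888900756836, 6.063390731811523), 75.96376037597656)
stub ((317.5, 220.5), 3.5356338024139404) [[ 465.71196882 -258.23270321]]
[[ 594.7 -232.4]
 [ 598.8 -249.4]
 [ 572.2 -255.5]
 [ 568.1 -238.6]]
rack [[ 613.  -218.6]
 [ 615.5 -265.2]
 [ 438.5 -285.1]
 [ 434.3 -237.2]] [ 525.34083919 -251.52474044]
```

View pics/c3.png

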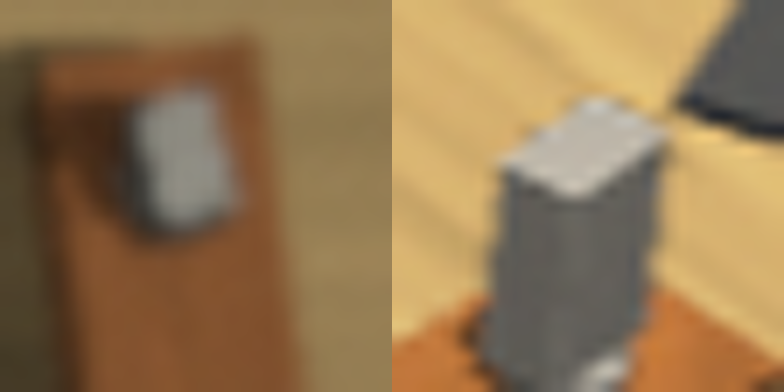

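Crop shows the flat handle's top face centred near native top pixel (313.1,178.7), turned about 14°; the ear hole is at top (154.6,197.8), giving plate y≈59. The lug is at about −52, so the bar is ≈37 mm out. I'm moving now: shut jaws, go to plate (1,−95), yaw 172°.

Request:
jog_arm --moves '[{"jaw":1,"slide":[0,0,0],"rot":[0,0,-0.1]},{"jaw":1,"slide":[0,0,0],"rot":[0,0,-0.1]},{"jaw":1,"slide":[0,0,0],"rot":[0,0,-0.1]},{"jaw":1,"slide":[-2.28,-3.27,0],"rot":[0,0,0]},{"jaw":1,"slide":[-2.28,-3.27,0],"rot":[0,0,0]},{"jaw":1,"slide":[-2.28,-3.27,0],"rot":[0,0,0]},{"jaw":1,"slide":[-2.28,-3.27,0],"rot":[0,0,0]},{"jaw":1,"slide":[-2.28,-3.27,0],"rot":[0,0,0]}]' --newtons 60

```text
time_s: 0.97
tcp_pos: [356.2, 386.5, 242.3]
eef_rot: [3.141, 0.0, 3.004]
ft_force: [0.4, -0.3, 0.2]
grip_width: -0.2
```

Request:
jog_arm --moves '[{"jaw":1,"slide":[-2.28,-3.27,0],"rot":[0,0,0]},{"jaw":1,"slide":[-2.28,-3.27,0],"rot":[0,0,0]},{"jaw":1,"slide":[-2.28,-3.27,0],"rot":[0,0,0]},{"jaw":1,"slide":[-2.28,-3.27,0],"rot":[0,0,0]},{"jaw":1,"slide":[-2.28,-3.27,0],"rot":[0,0,0]},{"jaw":1,"slide":[-2.28,-3.27,0],"rot":[0,0,0]},{"jaw":1,"slide":[-2.28,-3.27,0],"rot":[0,0,0]},{"jaw":1,"slide":[-2.28,-3.27,0],"rot":[0,0,0]}]'

```text
time_s: 1.63
tcp_pos: [500.8, 101.8, 242.6]
eef_rot: [3.141, 0.001, 3.003]
ft_force: [-0.4, 0.2, -0.3]
grip_width: -0.5
```

Request:
jog_arm --moves '[{"jaw":1,"slide":[-2.22,-3.1,0],"rot":[0,0,0]},{"jaw":1,"slide":[0,0,3.0],"rot":[0,0,0]},{"jaw":1,"slide":[0,0,3.0],"rot":[0,0,0]},{"jaw":1,"slide":[0,0,3.0],"rot":[0,0,0]},{"jaw":1,"slide":[0,0,3.0],"rot":[0,0,0]},{"jaw":1,"slide":[0,0,2.0],"rot":[0,0,0]},{"jaw":1,"slide":[0,0,1.0],"rot":[0,0,0]},{"jaw":1,"slide":[0,0,0],"rot":[0,0,0]}]'

```text
time_s: 2.3
tcp_pos: [515.9, 69.9, 89.4]
eef_rot: [-3.141, -0.005, 3.003]
ft_force: [-0.3, 0.8, -0.3]
grip_width: -0.1
```

```bash
python3 - <<'E'
from h import *
s=grab_frame("side");cv2.imwrite("pics/d1.png",crop(s,165,105,130,110,6))
st=ctrl.read_state();print(st['tcp_pos'],st['ft_force'])
E
```

```text
[517.37344814  69.99178003  91.60692848] [ 0.7875646  -0.11998151  0.57087592]
```

View pics/d1.png

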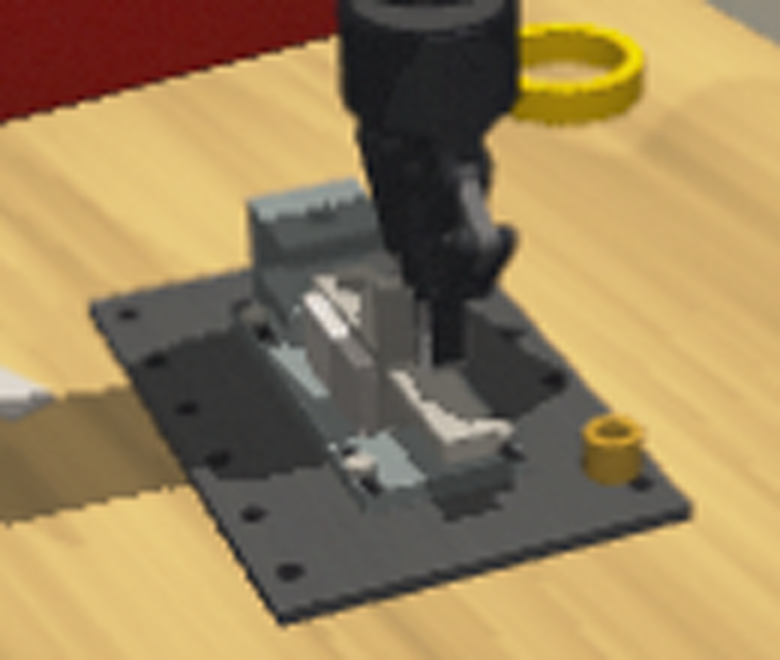

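Request:
jog_arm --moves '[{"jaw":1,"slide":[0,0.5,0],"rot":[0,0,0]},{"jaw":1,"slide":[0,0.5,0],"rot":[0,0,0]},{"jaw":1,"slide":[0,0.5,0],"rot":[0,0,0]},{"jaw":1,"slide":[0,0.5,0],"rot":[0,0,0]},{"jaw":1,"slide":[0,0.5,0],"rot":[0,0,0]},{"jaw":1,"slide":[0,0.5,0],"rot":[0,0,0]},{"jaw":1,"slide":[0,0.5,0],"rot":[0,0,0]},{"jaw":1,"slide":[0,0.3,0],"rot":[0,0,0]}]'

```text
time_s: 3.02
tcp_pos: [523.6, 108.2, 92.7]
eef_rot: [-3.142, 0.001, 3.003]
ft_force: [1.4, -2.6, 1.3]
grip_width: -0.5
```

Request:
jog_arm --moves '[{"jaw":1,"slide":[0,0.15,0],"rot":[0,0,0]},{"jaw":1,"slide":[0,0.15,0],"rot":[0,0,0]},{"jaw":1,"slide":[0,0.15,0],"rot":[0,0,0]},{"jaw":1,"slide":[0,0.15,0],"rot":[0,0,0]},{"jaw":1,"slide":[0,0.1,0],"rot":[0,0,0]},{"jaw":1,"slide":[0,0.1,0],"rot":[0,0,0]},{"jaw":1,"slide":[0,0,0],"rot":[0,0,0]},{"jaw":1,"slide":[0,0,0],"rot":[0,0,0]}]'

```text
time_s: 3.68
tcp_pos: [524.2, 115.7, 92.1]
eef_rot: [3.141, -0.0, 3.003]
ft_force: [-0.5, -0.8, 1.0]
grip_width: -0.3
```

Request:
jog_arm --moves '[{"jaw":1,"slide":[0,0.1,0],"rot":[0,0,0]},{"jaw":1,"slide":[0,0.1,0],"rot":[0,0,0]},{"jaw":1,"slide":[0,0.1,0],"rot":[0,0,0]},{"jaw":1,"slide":[0,0.1,0],"rot":[0,0,0]},{"jaw":1,"slide":[0,0.1,0],"rot":[0,0,0]},{"jaw":1,"slide":[0,0.05,0],"rot":[0,0,0]},{"jaw":1,"slide":[0,0.05,0],"rot":[0,0,0]},{"jaw":1,"slide":[0,0.05,0],"rot":[0,0,0]}]'

```text
time_s: 4.35
tcp_pos: [525.1, 122.0, 92.2]
eef_rot: [-3.142, -0.0, 3.003]
ft_force: [0.2, -2.3, -0.6]
grip_width: -0.1
```

Request:
jog_arm --moves '[{"jaw":1,"slide":[0,0.05,0],"rot":[0,0,0]},{"jaw":1,"slide":[0,0.05,0],"rot":[0,0,0]},{"jaw":1,"slide":[0,0.05,0],"rot":[0,0,0]},{"jaw":1,"slide":[0,0.05,0],"rot":[0,0,0]},{"jaw":1,"slide":[0,0.05,0],"rot":[0,0,0]},{"jaw":1,"slide":[0,0.05,0],"rot":[0,0,0]},{"jaw":1,"slide":[0,0.05,0],"rot":[0,0,0]},{"jaw":1,"slide":[0,0.05,0],"rot":[0,0,0]}]'

```text
time_s: 5.02
tcp_pos: [525.7, 126.0, 92.2]
eef_rot: [-3.141, -0.0, 3.003]
ft_force: [0.2, -1.2, -0.5]
grip_width: -0.1
```

Request:
jog_arm --moves '[{"jaw":1,"slide":[0,0.05,0],"rot":[0,0,0]},{"jaw":1,"slide":[0,0.05,0],"rot":[0,0,0]},{"jaw":1,"slide":[0,0.05,0],"rot":[0,0,0]},{"jaw":1,"slide":[0,0.05,0],"rot":[0,0,0]},{"jaw":1,"slide":[0,0,0],"rot":[0,0,0]},{"jaw":1,"slide":[0,0,0],"rot":[0,0,0]},{"jaw":1,"slide":[0,0,0],"rot":[0,0,0]},{"jaw":1,"slide":[0,0,0],"rot":[0,0,0]}]'

```text
time_s: 5.68
tcp_pos: [525.9, 127.2, 92.2]
eef_rot: [-3.14, -0.0, 3.003]
ft_force: [-0.7, -5.3, -0.1]
grip_width: -0.0
```

```bash
python3 - <<'E'
from h import *
s=grab_frame("side");cv2.imwrite("pics/d2.png",crop(s,165,105,130,110,6))
st=ctrl.read_state();print(st['tcp_pos'],st['ft_force'])
E
```

```text
[525.88436845 127.19383099  92.19682091] [ 0.93527275 -5.79690468 -0.53467542]
```

View pics/d2.png

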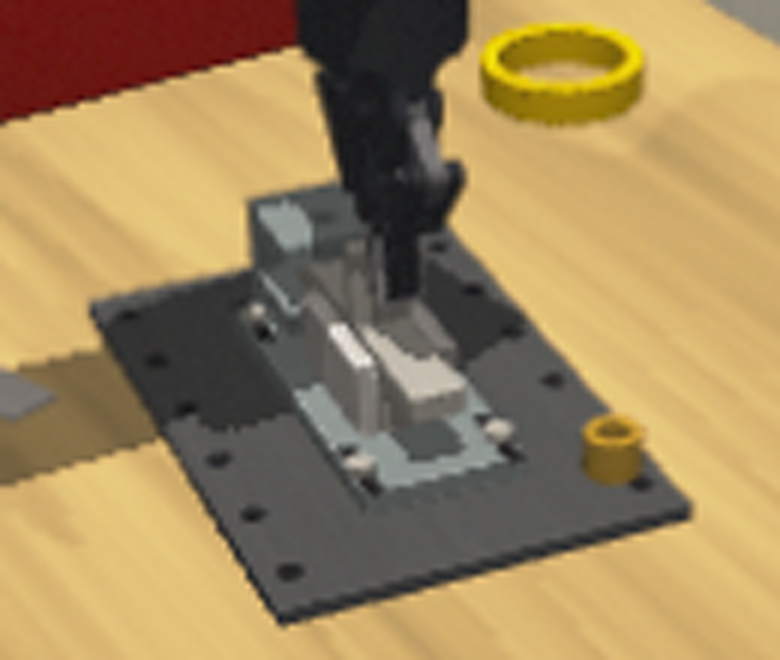

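The force rose to 6 N, and the last 2 mm command gave only 1.2 mm of travel. The picture shows the bar in (end at ~(440,405)). I'll press a bit more to confirm the stop.

Request:
jog_arm --moves '[{"jaw":1,"slide":[0,0.05,0],"rot":[0,0,0]},{"jaw":1,"slide":[0,0.05,0],"rot":[0,0,0]},{"jaw":1,"slide":[0,0.0,0],"rot":[0,0,0]},{"jaw":1,"slide":[0,0.0,0],"rot":[0,0,0]},{"jaw":1,"slide":[0,0,0],"rot":[0,0,0]},{"jaw":1,"slide":[0,0,0],"rot":[0,0,0]},{"jaw":1,"slide":[0,0,0],"rot":[0,0,0]},{"jaw":1,"slide":[0,0,0],"rot":[0,0,0]}]'

```text
time_s: 6.4
tcp_pos: [525.9, 127.3, 92.2]
eef_rot: [-3.138, -0.001, 3.003]
ft_force: [-0.6, -9.0, -0.1]
grip_width: 0.2
```

Stop confirmed: 9 N with no further travel. Next: back off, rise, go to the pin.

Request:
jog_arm --moves '[{"jaw":1,"slide":[0,-0.3,0],"rot":[0,0,0]},{"jaw":1,"slide":[0,-1.0,0],"rot":[0,0,0]},{"jaw":1,"slide":[0,-1.7,-1.0],"rot":[0,0,0]},{"jaw":1,"slide":[0,0,-3.3],"rot":[0,0,0]},{"jaw":1,"slide":[0,0,-3.3],"rot":[0,0,0]},{"jaw":1,"slide":[0,0,-3.3],"rot":[0,0,0]},{"jaw":1,"slide":[0,0,-3.3],"rot":[0,0,0]},{"jaw":0.3,"slide":[0,0,0],"rot":[0,0,-0.096]}]'

```text
time_s: 7.07
tcp_pos: [525.7, 99.5, 243.5]
eef_rot: [3.139, 0.014, 3.1]
ft_force: [0.6, -0.4, 2.0]
grip_width: 10.8
```

Request:
jog_arm --moves '[{"jaw":0.3,"slide":[0,0,0],"rot":[0,0,-0.096]},{"jaw":0.3,"slide":[0,0,0],"rot":[0,0,-0.096]},{"jaw":0.3,"slide":[0,0,0],"rot":[0,0,-0.096]},{"jaw":0.3,"slide":[0.23,-3.85,0],"rot":[0,0,0]},{"jaw":0.3,"slide":[0.23,-3.85,0],"rot":[0,0,0]},{"jaw":0.3,"slide":[0.23,-3.85,0],"rot":[0,0,0]},{"jaw":0.3,"slide":[0.23,-3.85,0],"rot":[0,0,0]},{"jaw":0.3,"slide":[0.23,-3.85,0],"rot":[0,0,0]}]'

```text
time_s: 7.73
tcp_pos: [557.6, -91.9, 234.7]
eef_rot: [3.141, 0.001, -2.896]
ft_force: [1.1, 0.3, 0.2]
grip_width: 60.0
```

Request:
jog_arm --moves '[{"jaw":0.3,"slide":[0.23,-3.85,0],"rot":[0,0,0]},{"jaw":0.3,"slide":[0.23,-3.85,0],"rot":[0,0,0]},{"jaw":0.3,"slide":[0.23,-3.85,0],"rot":[0,0,0]},{"jaw":0.3,"slide":[0.23,-3.8,0],"rot":[0,0,0]},{"jaw":0.3,"slide":[0,0,3],"rot":[0,0,0]},{"jaw":0.3,"slide":[0,0,3],"rot":[0,0,0]},{"jaw":0.3,"slide":[0,0,0],"rot":[0,0,0]},{"jaw":0.3,"slide":[0,0,0],"rot":[0,0,0]}]'

```text
time_s: 8.4
tcp_pos: [584.5, -240.8, 172.1]
eef_rot: [3.138, -0.003, -2.897]
ft_force: [0.2, 0.9, -0.1]
grip_width: 60.1
```

```bash
python3 - <<'E'
from h import *
s=grab_frame("side");t=grab_frame("top")
cv2.imwrite("pics/d3.png",np.hstack([crop(t,120,155,120,95,5)[:450],crop(s,292,130,80,180,2.5)]))
st=ctrl.read_state();print(st['tcp_pos'],st['eef_rot'],st['grip_width'],st['joint_pos'])
print(proj("side",[st['tcp_pos'],[585.5,-243.5,125]]))
E
```

```text
[ 586.70200584 -241.48731132  176.22558438] [-3.14027120e+00  2.03551992e-03 -2.89581711e+00] 59.87958387318684 [-5.07868958e-01  1.20649955e-01  1.65293798e+00  4.38502260e-04
  1.36561617e+00 -2.32452831e+00]
[[337.37267039 180.0259261 ]
 [335.52362271 200.09640389]]
```

View pics/d3.png

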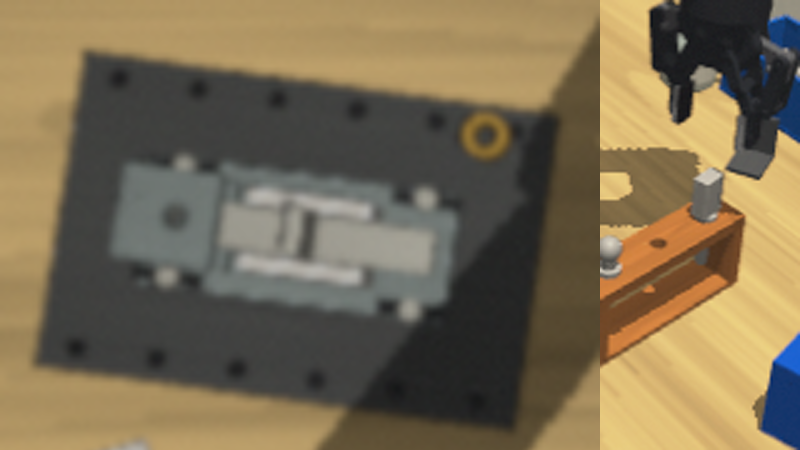

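The top crop shows the bar home, with its eye hidden under the ear and the lug at (295,232). The hole is at (175,216). The gripper is over the flat handle, so I'll descend and close.

Request:
jog_arm --moves '[{"jaw":0.3,"slide":[0.16,-0.16,2],"rot":[0,0,0]},{"jaw":0.3,"slide":[0,0,2],"rot":[0,0,0]},{"jaw":0.3,"slide":[0,0,1.5],"rot":[0,0,0]},{"jaw":0.3,"slide":[0,0,1.2],"rot":[0,0,0]},{"jaw":0.3,"slide":[0,0,0.6],"rot":[0,0,0]},{"jaw":0.3,"slide":[0,0,0],"rot":[0,0,0]},{"jaw":0.6,"slide":[0,0,0],"rot":[0,0,0]},{"jaw":0.6,"slide":[0,0,0],"rot":[0,0,0]}]' --newtons 30

```text
time_s: 9.17
tcp_pos: [585.6, -243.7, 102.7]
eef_rot: [-3.14, 0.002, -2.896]
ft_force: [0.4, 0.4, 0.4]
grip_width: 36.3
```

Request:
jog_arm --moves '[{"jaw":0.7,"slide":[0,0,0],"rot":[0,0,0]},{"jaw":0.75,"slide":[0,0,0],"rot":[0,0,0]},{"jaw":0.8,"slide":[0,0,0],"rot":[0,0,0]},{"jaw":0.85,"slide":[0,0,0],"rot":[0,0,0]},{"jaw":1,"slide":[0,0,0],"rot":[0,0,0]},{"jaw":1,"slide":[0,0,0],"rot":[0,0,0]},{"jaw":1,"slide":[0,0,0],"rot":[0,0,0]},{"jaw":1,"slide":[0,0,0],"rot":[0,0,0]}]'

```text
time_s: 9.83
tcp_pos: [585.2, -243.7, 102.1]
eef_rot: [-3.141, 0.001, -2.896]
ft_force: [0.7, -0.7, 2.9]
grip_width: 15.7
```

Request:
jog_arm --moves '[{"jaw":1,"slide":[0,0,0],"rot":[0,0,0]},{"jaw":1,"slide":[0,0,-0.5],"rot":[0,0,0]},{"jaw":1,"slide":[0,0,-1.0],"rot":[0,0,0]},{"jaw":1,"slide":[0,0,-1.5],"rot":[0,0,0]},{"jaw":1,"slide":[0,0,-2],"rot":[0,0,0]},{"jaw":1,"slide":[0,0,-2.5],"rot":[0,0,0]},{"jaw":1,"slide":[0,0,-2.5],"rot":[0,0,0]},{"jaw":1,"slide":[0,0,0],"rot":[0,0,0]}]' --newtons 60

```text
time_s: 10.5
tcp_pos: [587.1, -244.6, 208.9]
eef_rot: [-3.135, 0.007, -2.896]
ft_force: [0.7, -0.6, 1.1]
grip_width: 14.8
```

```bash
python3 - <<'E'
from h import *
s=grab_frame("side")
st=ctrl.read_state();print(st['tcp_pos'],st['ft_force'],st['grip_width'])
T=st['tcp_pos'];print(proj("side",[T,T-[0,0,22],T-[0,0,76]]))
x,y=proj("side",[T-[0,0,50]])[0].astype(int)
print(x-30,y-25)
cv2.imwrite("pics/d4.png",crop(s,x-30,y-25,60,60,10))
E
```

```text
[ 586.29673162 -244.1583133   206.01989297] [ 0.73318395 -0.40608742 -1.27484493] 14.909453416826901
[[339.26024182 168.78200269]
 [338.3510321  177.57771795]
 [336.18592938 198.26630351]]
307 163
```

View pics/d4.png

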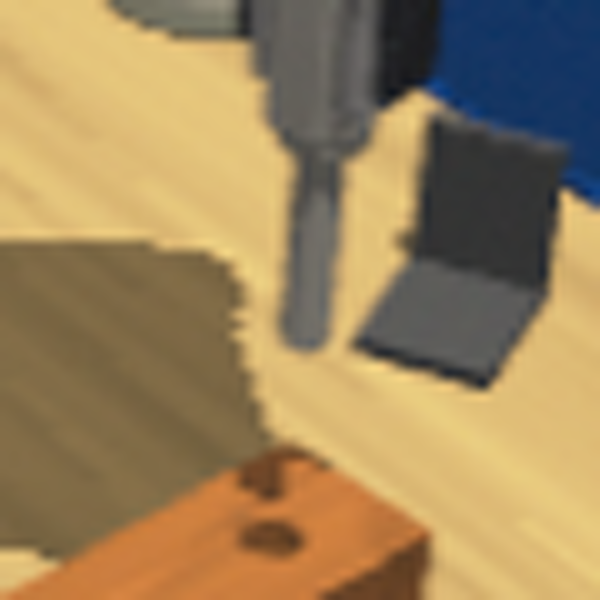

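The long pin hangs upright in the jaws, tip at crop (302,345), within about 1 px of expected. Carrying it over the fork.

Request:
jog_arm --moves '[{"jaw":1,"slide":[-0.26,1.78,0],"rot":[0,0,0]},{"jaw":1,"slide":[-0.52,3.556,0],"rot":[0,0,0]},{"jaw":1,"slide":[-0.52,3.556,0],"rot":[0,0,0]},{"jaw":1,"slide":[-0.52,3.556,0],"rot":[0,0,0]},{"jaw":1,"slide":[-0.52,3.556,0],"rot":[0,0,0]},{"jaw":1,"slide":[-0.52,3.556,0],"rot":[0,0,0]},{"jaw":1,"slide":[-0.52,3.556,0],"rot":[0,0,0]},{"jaw":1,"slide":[-0.52,3.556,0],"rot":[0,0,0]}]'

```text
time_s: 11.22
tcp_pos: [555.5, 27.3, 199.0]
eef_rot: [3.14, -0.004, -2.896]
ft_force: [1.5, -0.1, -0.5]
grip_width: 15.3
```

Request:
jog_arm --moves '[{"jaw":1,"slide":[-0.52,3.556,0],"rot":[0,0,0]},{"jaw":1,"slide":[-0.52,3.556,0],"rot":[0,0,0]},{"jaw":1,"slide":[-0.52,3.556,0],"rot":[0,0,0]},{"jaw":1,"slide":[-0.52,3.556,0],"rot":[0,0,0]},{"jaw":1,"slide":[-0.52,3.556,0],"rot":[0,0,0]},{"jaw":1,"slide":[-0.26,1.78,0],"rot":[0,0,0]},{"jaw":1,"slide":[0,0,0],"rot":[0,0,0]},{"jaw":1,"slide":[0,0,0],"rot":[0,0,0]}]'

```text
time_s: 11.88
tcp_pos: [536.1, 222.4, 199.1]
eef_rot: [-3.141, -0.004, -2.894]
ft_force: [-0.8, -0.3, -2.0]
grip_width: 15.2
```

Request:
jog_arm --moves '[{"jaw":1,"slide":[0,0,1.5],"rot":[0,0,0]},{"jaw":1,"slide":[0,0,1.5],"rot":[0,0,0]},{"jaw":1,"slide":[0,0,0.5],"rot":[0,0,0]},{"jaw":1,"slide":[0,0,0],"rot":[0,0,0]},{"jaw":1,"slide":[0,0,0],"rot":[0,0,0]},{"jaw":1,"slide":[0,0,0],"rot":[0,0,0]},{"jaw":1,"slide":[0,0,0],"rot":[0,0,0]},{"jaw":1,"slide":[0,0,0],"rot":[0,0,0]}]'

```text
time_s: 12.55
tcp_pos: [538.7, 221.5, 167.4]
eef_rot: [-3.142, 0.002, -2.897]
ft_force: [0.4, 0.3, -1.5]
grip_width: 15.3
```

```bash
python3 - <<'E'
from h import *
s=grab_frame("side")
st=ctrl.read_state();T=st['tcp_pos'];print(T,st['ft_force'],st['eef_rot'])
print("expected tip",proj("side",[T-[0,0,76],[539.8,220.7,80]]))
x,y=201,112
cv2.imwrite("pics/d5.png",crop(s,x,y,60,60,10))
E
```

```text
[538.61492937 221.51585896 167.22609956] [ 0.20561268 -0.31775153 -0.3987726 ] [ 3.14155671e+00  1.42746879e-03 -2.89654144e+00]
expected tip [[217.95152183 137.59777885]
 [218.66144357 141.04442291]]
```

View pics/d5.png

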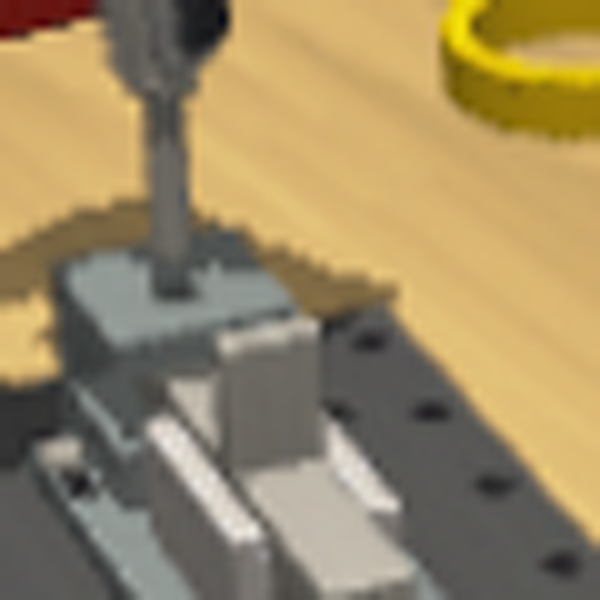

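The tip (172,283) is over the ear hole (178,291), about 1 mm short towards +x/−y, which agrees with the numbers. Correct it and descend gently.

Request:
jog_arm --moves '[{"jaw":1,"slide":[-0.1,-0.1,0],"rot":[0,0,0]},{"jaw":1,"slide":[0,0,0.4],"rot":[0,0,0]},{"jaw":1,"slide":[0,0,0.3],"rot":[0,0,0]},{"jaw":1,"slide":[0,0,0.1],"rot":[0,0,0]},{"jaw":1,"slide":[0,0,0.1],"rot":[0,0,0]},{"jaw":1,"slide":[0,0,0.1],"rot":[0,0,0]},{"jaw":1,"slide":[0,0,0.1],"rot":[0,0,0]},{"jaw":1,"slide":[0,0,0],"rot":[0,0,0]}]'

```text
time_s: 13.27
tcp_pos: [539.2, 220.7, 155.0]
eef_rot: [-3.142, -0.0, -2.896]
ft_force: [-0.8, 0.2, -1.2]
grip_width: 15.2
```

Request:
jog_arm --moves '[{"jaw":1,"slide":[0,0,0.05],"rot":[0,0,0]},{"jaw":1,"slide":[0,0,0.05],"rot":[0,0,0]},{"jaw":1,"slide":[0,0,0.05],"rot":[0,0,0]},{"jaw":1,"slide":[0,0,0.05],"rot":[0,0,0]},{"jaw":1,"slide":[0,0,0.05],"rot":[0,0,0]},{"jaw":1,"slide":[0,0,0.05],"rot":[0,0,0]},{"jaw":1,"slide":[0,0,0],"rot":[0,0,0]},{"jaw":1,"slide":[0,0,0],"rot":[0,0,0]}]'

```text
time_s: 13.93
tcp_pos: [539.3, 220.8, 152.3]
eef_rot: [3.142, -0.0, -2.896]
ft_force: [0.8, 0.4, -0.8]
grip_width: 15.2
```

Request:
jog_arm --moves '[{"jaw":1,"slide":[0,0,0.08],"rot":[0,0,0]},{"jaw":1,"slide":[0,0,0.08],"rot":[0,0,0]},{"jaw":1,"slide":[0,0,0.08],"rot":[0,0,0]},{"jaw":1,"slide":[0,0,0.08],"rot":[0,0,0]},{"jaw":1,"slide":[0,0,0.08],"rot":[0,0,0]},{"jaw":1,"slide":[0,0,0.08],"rot":[0,0,0]},{"jaw":1,"slide":[0,0,0],"rot":[0,0,0]},{"jaw":1,"slide":[0,0,0],"rot":[0,0,0]}]'

```text
time_s: 14.6
tcp_pos: [539.3, 220.8, 147.4]
eef_rot: [3.142, -0.0, -2.896]
ft_force: [0.1, 0.0, -1.4]
grip_width: 15.5
```

Request:
jog_arm --moves '[{"jaw":1,"slide":[0,0,0.08],"rot":[0,0,0]},{"jaw":1,"slide":[0,0,0.08],"rot":[0,0,0]},{"jaw":1,"slide":[0,0,0.08],"rot":[0,0,0]},{"jaw":1,"slide":[0,0,0.08],"rot":[0,0,0]},{"jaw":1,"slide":[0,0,0.08],"rot":[0,0,0]},{"jaw":1,"slide":[0,0,0.08],"rot":[0,0,0]},{"jaw":1,"slide":[0,0,0],"rot":[0,0,0]},{"jaw":1,"slide":[0,0,0],"rot":[0,0,0]}]'

```text
time_s: 15.27
tcp_pos: [539.3, 220.8, 142.6]
eef_rot: [-3.142, -0.0, -2.896]
ft_force: [-0.7, -0.1, -1.7]
grip_width: 15.6
```

Request:
jog_arm --moves '[{"jaw":1,"slide":[0,0,0.08],"rot":[0,0,0]},{"jaw":1,"slide":[0,0,0.08],"rot":[0,0,0]},{"jaw":1,"slide":[0,0,0.08],"rot":[0,0,0]},{"jaw":1,"slide":[0,0,0.08],"rot":[0,0,0]},{"jaw":1,"slide":[0,0,0.08],"rot":[0,0,0]},{"jaw":1,"slide":[0,0,0.08],"rot":[0,0,0]},{"jaw":1,"slide":[0,0,0],"rot":[0,0,0]},{"jaw":1,"slide":[0,0,0],"rot":[0,0,0]}]'

```text
time_s: 15.93
tcp_pos: [539.3, 220.7, 137.8]
eef_rot: [-3.142, -0.0, -2.896]
ft_force: [0.2, 0.4, -0.6]
grip_width: 15.0
```

Request:
jog_arm --moves '[{"jaw":1,"slide":[0,0,0.08],"rot":[0,0,0]},{"jaw":1,"slide":[0,0,0.08],"rot":[0,0,0]},{"jaw":1,"slide":[0,0,0.08],"rot":[0,0,0]},{"jaw":1,"slide":[0,0,0.08],"rot":[0,0,0]},{"jaw":1,"slide":[0,0,0.08],"rot":[0,0,0]},{"jaw":1,"slide":[0,0,0.08],"rot":[0,0,0]},{"jaw":1,"slide":[0,0,0],"rot":[0,0,0]},{"jaw":1,"slide":[0,0,0],"rot":[0,0,0]}]'

```text
time_s: 16.6
tcp_pos: [539.3, 220.7, 133.0]
eef_rot: [-3.142, -0.0, -2.896]
ft_force: [-0.3, -0.4, -1.1]
grip_width: 15.2
```

Request:
jog_arm --moves '[{"jaw":1,"slide":[0,0,0.1],"rot":[0,0,0]},{"jaw":1,"slide":[0,0,0.1],"rot":[0,0,0]},{"jaw":1,"slide":[0,0,0.1],"rot":[0,0,0]},{"jaw":1,"slide":[0,0,0.1],"rot":[0,0,0]},{"jaw":1,"slide":[0,0,0.1],"rot":[0,0,0]},{"jaw":1,"slide":[0,0,0.1],"rot":[0,0,0]},{"jaw":1,"slide":[0,0,0.1],"rot":[0,0,0]},{"jaw":1,"slide":[0,0,0.1],"rot":[0,0,0]}]'

```text
time_s: 17.27
tcp_pos: [539.3, 220.8, 125.0]
eef_rot: [-3.142, -0.0, -2.896]
ft_force: [-0.0, 0.5, -1.3]
grip_width: 15.6
```

Request:
jog_arm --moves '[{"jaw":1,"slide":[0,0,0.08],"rot":[0,0,0]},{"jaw":1,"slide":[0,0,0.08],"rot":[0,0,0]},{"jaw":1,"slide":[0,0,0.08],"rot":[0,0,0]},{"jaw":1,"slide":[0,0,0.08],"rot":[0,0,0]},{"jaw":1,"slide":[0,0,0.08],"rot":[0,0,0]},{"jaw":1,"slide":[0,0,0.08],"rot":[0,0,0]},{"jaw":1,"slide":[0,0,0],"rot":[0,0,0]},{"jaw":1,"slide":[0,0,0],"rot":[0,0,0]}]'

```text
time_s: 17.93
tcp_pos: [539.3, 220.7, 120.2]
eef_rot: [3.142, -0.0, -2.896]
ft_force: [-1.0, 0.0, -1.5]
grip_width: 15.3
```

Request:
jog_arm --moves '[{"jaw":1,"slide":[0,0,0.08],"rot":[0,0,0]},{"jaw":1,"slide":[0,0,0.08],"rot":[0,0,0]},{"jaw":1,"slide":[0,0,0.08],"rot":[0,0,0]},{"jaw":1,"slide":[0,0,0.08],"rot":[0,0,0]},{"jaw":1,"slide":[0,0,0.08],"rot":[0,0,0]},{"jaw":1,"slide":[0,0,0.08],"rot":[0,0,0]},{"jaw":1,"slide":[0,0,0],"rot":[0,0,0]},{"jaw":1,"slide":[0,0,0],"rot":[0,0,0]}]'

```text
time_s: 18.6
tcp_pos: [539.3, 220.7, 115.4]
eef_rot: [-3.142, -0.0, -2.896]
ft_force: [-0.1, 0.2, 0.2]
grip_width: 15.2
```

Request:
jog_arm --moves '[{"jaw":1,"slide":[0,0,0.12],"rot":[0,0,0]},{"jaw":1,"slide":[0,0,0.12],"rot":[0,0,0]},{"jaw":1,"slide":[0,0,0.12],"rot":[0,0,0]},{"jaw":1,"slide":[0,0,0.12],"rot":[0,0,0]},{"jaw":1,"slide":[0,0,0.12],"rot":[0,0,0]},{"jaw":1,"slide":[0,0,0.12],"rot":[0,0,0]},{"jaw":1,"slide":[0,0,0.12],"rot":[0,0,0]},{"jaw":1,"slide":[0,0,0.1],"rot":[0,0,0]}]'

```text
time_s: 19.27
tcp_pos: [539.3, 220.8, 105.9]
eef_rot: [-3.142, -0.0, -2.896]
ft_force: [-0.3, -0.1, -1.3]
grip_width: 15.2
```

Request:
jog_arm --moves '[{"jaw":1,"slide":[0,0,0.05],"rot":[0,0,0]},{"jaw":1,"slide":[0,0,0.05],"rot":[0,0,0]},{"jaw":1,"slide":[0,0,0.05],"rot":[0,0,0]},{"jaw":1,"slide":[0,0,0.05],"rot":[0,0,0]},{"jaw":1,"slide":[0,0,0.05],"rot":[0,0,0]},{"jaw":1,"slide":[0,0,0],"rot":[0,0,0]},{"jaw":1,"slide":[0,0,0],"rot":[0,0,0]},{"jaw":1,"slide":[0,0,0],"rot":[0,0,0]}]'

```text
time_s: 19.93
tcp_pos: [539.4, 220.7, 103.6]
eef_rot: [-3.142, 0.0, -2.896]
ft_force: [-0.1, -0.3, -2.2]
grip_width: 15.0
```

Request:
jog_arm --moves '[{"jaw":1,"slide":[0,0,0.05],"rot":[0,0,0]},{"jaw":1,"slide":[0,0,0.05],"rot":[0,0,0]},{"jaw":1,"slide":[0,0,0.05],"rot":[0,0,0]},{"jaw":1,"slide":[0,0,0.05],"rot":[0,0,0]},{"jaw":1,"slide":[0,0,0],"rot":[0,0,0]},{"jaw":1,"slide":[0,0,0],"rot":[0,0,0]},{"jaw":1,"slide":[0,0,0],"rot":[0,0,0]},{"jaw":1,"slide":[0,0,0],"rot":[0,0,0]}]'

```text
time_s: 20.6
tcp_pos: [539.4, 220.8, 102.1]
eef_rot: [-3.142, 0.0, -2.896]
ft_force: [-3.5, -1.4, 4.4]
grip_width: 15.2
```

At 102.1 mm, the same height as in the rack, Fz came up to +4.4 N: the collar is on the ear. Release and rise.

Request:
jog_arm --moves '[{"jaw":0.75,"slide":[0,0,0],"rot":[0,0,0]},{"jaw":0.7,"slide":[0,0,0],"rot":[0,0,0]},{"jaw":0.5,"slide":[0,0,0],"rot":[0,0,0]},{"jaw":0.4,"slide":[0,0,0],"rot":[0,0,0]},{"jaw":0.4,"slide":[0,0,0],"rot":[0,0,0]},{"jaw":0.4,"slide":[0,0,0],"rot":[0,0,0]},{"jaw":0.4,"slide":[0,0,-0.5],"rot":[0,0,0]},{"jaw":0.4,"slide":[0,0,-1],"rot":[0,0,0]}]'

```text
time_s: 21.27
tcp_pos: [538.3, 220.5, 115.6]
eef_rot: [-3.142, -0.003, -2.896]
ft_force: [0.2, 0.3, -0.3]
grip_width: 51.4
```

Request:
jog_arm --moves '[{"jaw":0.4,"slide":[0,0,-2],"rot":[0,0,0]},{"jaw":0.4,"slide":[0,0,-3],"rot":[0,0,0]},{"jaw":0.4,"slide":[0,0,-3],"rot":[0,0,0]},{"jaw":0.4,"slide":[0,0,-3],"rot":[0,0,0]},{"jaw":0.4,"slide":[0,0,-3],"rot":[0,0,0]},{"jaw":0.4,"slide":[0,0,-1],"rot":[0,0,0]},{"jaw":0.4,"slide":[0,0,0],"rot":[0,0,0]},{"jaw":0.4,"slide":[0,0,0],"rot":[0,0,0]}]'

```text
time_s: 21.93
tcp_pos: [539.4, 220.8, 266.9]
eef_rot: [-3.142, 0.001, -2.896]
ft_force: [-0.3, -0.5, -0.3]
grip_width: 51.1
```

```bash
python3 - <<'E'
from h import *
s=grab_frame("side");st=ctrl.read_state();print(st['tcp_pos'],st['ft_force'])
print(proj("side",[[539.4,220.8,80],[539.4,220.8,125]]))
cv2.imwrite("pics/d6.png",crop(s,180,95,80,75,8))
E
```

```text
[538.68386623 220.58356932 265.04362733] [-0.8799673  -0.46370542 -0.15060986]
[[218.5237684  141.06645293]
 [217.65273922 127.08397977]]
```

View pics/d6.png

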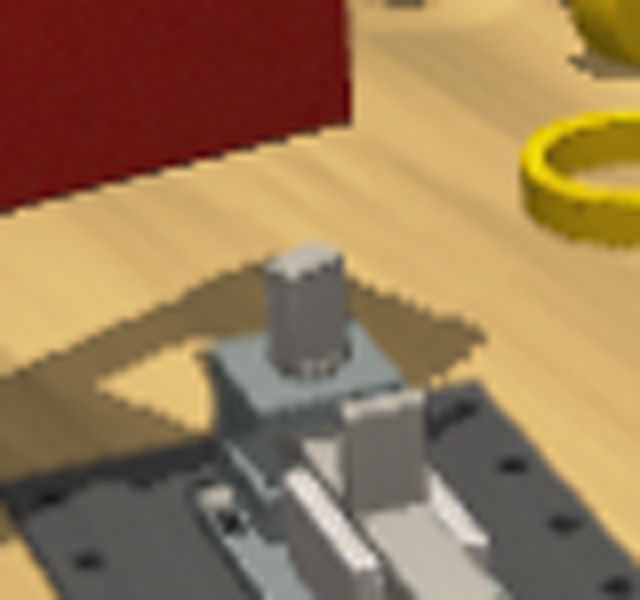

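The collar sits flat on the ear at (312,365). The handle top is at native (218,127.5), matching the (217.7,127.1) expected for a seated pin. The lug hasn't moved and the arm is clear, so I'm handing in.

```bash
python3 -c "
from station import workorder
print(workorder.close_job())"
```

```text
the job is handed in; nothing more can be done
None
```

The job is done and handed in at about 22 s of the 64 s allowed. The long pin is seated in the fork and the arm is clear of everything.

- **Bar:** I pushed it by its lug with shut fingers until it stopped dead. Force rose to 9 N with no further travel, and the top view showed the eye under the ear.
- **Pin:** I took the long flat-handled pin from the wooden rack and carried it to the hole, which I measured at about plate y = 59 mm. It went down through the ears and the eye with no more than about 2 N. I stopped when the collar touched the upper ear, at +4.4 N and the same tool height as in the rack. Then I let go and rose clear.
- **Last checks:** The final side picture shows the pin upright with its collar on the ear. Its handle top is within 1 px of where a seated pin's should be, and the lug is still at home. The last force reading was about 1 N, consistent with the arm touching nothing. I did not touch the short pin or the bush.
- **Disagreements:** The two cameras differed by about 2 mm on the hole's position, and I used the average. There was a 3.5 N sideways force as the collar touched, and it was gone after release. No check failed.

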